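Empty the coupling bin and hang it to dry

TASK

Lift the insert bin that holds the three loose brass hose couplings straight up out of the organiser frame, keeping it level until it is well clear, then tip it over the rinse tray so that all three couplings end up in the tray. Then hang the empty bin upright by its hooked rear rim over the top bar of the drip rack and let go. Leave the other two bins in the frame, and do not disturb the jar and the hand brush.

Things in the scene. Friction and masses are not known exactly. Their poses are not given: they have to be found in the camera images.
- bin_handle (a point): Carry bar of the coupling bin (the grey insert bin with the brass couplings; 0.22 kg, 100 mm in x, 80 mm in y, side walls 60 mm high). Bar 12 x 12 mm in section, 80 mm long along bin y, over the bin's middle, 34 mm of air under it; point: the bar's centre, 100 mm above the bin's underside. Bin axes: z up, -x to its scoop front, +x to its hooked rear wall. 2 mm play each side in its pocket.
- bin_lip (a point): Middle of the coupling bin's front pouring lip: 50 mm in front (-x) of the carry bar's centre and 72 mm below it, 28 mm above the underside. The front slopes up to it from the floor, leaning about 63 degrees from vertical, so the bin empties over it when tipped some 65 to 75 degrees towards -x. Axes as the bin.
- bin_hook (a point): Middle of the underside of the bin's hooked rear rim, which rests on a bar: 59 mm behind (+x) the carry bar's centre, 34 mm below it. The slot is open downward, 18 mm wide in bin x (rear wall face to outer lip), 16 mm deep, 70 mm long in y; the outer lip is 4 mm thick; hook top 70 mm above the underside. Axes as the bin.
- coupling0_mid (a point): Brass hose coupling 1 of 3, a stepped round piece 34 mm long, 22 mm and 13 mm in diameter, 45 g; starts standing loose on the coupling bin's floor. Point: its centre half-way along its axis z.
- coupling1_mid (a point): Brass hose coupling 2 of 3, a stepped round piece 34 mm long, 22 mm and 13 mm in diameter, 45 g; starts standing loose on the coupling bin's floor. Point: its centre half-way along its axis z.
- coupling2_mid (a point): Brass hose coupling 3 of 3, a stepped round piece 34 mm long, 22 mm and 13 mm in diameter, 45 g; starts standing loose on the coupling bin's floor. Point: its centre half-way along its axis z.
- frame: Fixed dark steel organiser frame, 112 mm (x) x 268 mm (y), walls 4 mm thick and 40 mm high, with three pockets in a row along y at 88 mm pitch, pocket floor 3 mm above the table; the three bins stand in them in any order, scoop front to the frame's -x. Origin: centre of its underside.
- pad_bin: Insert bin filled with round blue-grey polishing pads, same shape and size as the coupling bin (100 x 80 mm, 106 mm tall with its carry bar). Stays in its pocket of the frame. Origin: centre of its underside, z up, scoop front towards its -x
- brush_bin: Insert bin filled with small block brush heads, same shape and size as the coupling bin (100 x 80 mm, 106 mm tall with its carry bar). Stays in its pocket of the frame. Origin: centre of its underside, z up, scoop front towards its -x
- tray: Fixed black rinse tray, open on top, 200 mm (x) x 150 mm (y) x 45 mm high, walls 4 mm. Origin: centre of its underside, z up.
- bar_top (a point): Drip rack (fixed, steel): middle of the top line of its upper horizontal bar, 100 mm above the table. The bar is 10 mm in diameter, along this frame's y, 210 mm between two 10 mm posts (round 13 mm heads, feet 110 mm long in x). A like back-rest bar lies 45 mm straight below it, against which the hung bin's rear wall leans, so the bin hangs upright, its underside 34 mm above the table.
- polish_jar: White jar, 66 mm in diameter, 60 mm high, beyond the tray; stays put. Origin: centre of its underside.
- small_brush: Small hand brush, about 165 mm long along its x, 27 mm high, lying on the bench beyond the work, right of the jar as the robot sees it; stays put. Origin on its underside, near the middle.
Things that resemble listed ones, but are neither listed nor needed, are in the scene too. What is shaped like the part that bears bin_handle but orange or red is not meant.

How it is judged:
By the outcome, as a careful person would: the job done as asked, in the order asked, and still so for the second after the job is handed in, with the robot touching nothing.
It also fails if it takes over 69 s, if anything falls off the work surface, if the arm or the gripper's body presses on something with over 40 N, if the wrist force passes 120 N, or if a joint passes its speed limit or range.

ROBOT

A 6-joint arm with a two-finger parallel gripper is mounted at the origin on the work surface. World frame = base frame: x ahead of the robot, y to its left, z up, the work surface at z = 0. Lengths are in m, angles in rad, forces in N, time in s.
With the tool pointing down it reaches from about 0.4 to 0.925 m from the base axis. Payload 12.5 kg.
Tool frame: the origin (TCP) lies at the very end of the fingers, on their centre line; the grasp point (between the pads) lies 19 mm behind it; z points along the fingers, y is the line along which they close (so a half turn about z gives the same grasp; the last joint's range is limited). The gripper opens to 95 mm and grips with 3 to 60 N. Pads are 20 mm wide; open, the fingers measure 119 mm over their backs; the gripper's body (75 mm by 180 mm) begins 59 mm behind the grasp point.
Start: joints at [1.154, 0.491, 1.559, -0, 1.092, -0.106], TCP at [0.191, 0.595, 0.215] pointing down, gripper open.
Joint ranges: [-3.1, 3.1], [-0.84, 2.19], [0.05, 2.79], [-1.13, 4.28], [0.06, 2.93], [-2.69, 2.69]. Speed limits (rad/s): [2.22, 2.22, 2.79, 3.14, 3.14, 3.14].

INTERFACE

Orientations are given as a rotation vector (axis times angle).
In Python, from bench import sensors, viewer, workorder gives the robot as it stands.
- The arm moves only by the tool arm_command, never from a script. Its argument "steps" is a list of rows, each an object of numbers: "ax", "ay", "az": the turn, a rotation vector about the tool's x, y, z in degrees; "x", "y", "z": the shift along the tool's x, y, z in mm; "grip": the closure in counts, from 0 (fully open) to 255 (shut). In form: [{"ax": .., "ay": .., "az": .., "x": .., "y": .., "z": .., "grip": ..}, ...]. A call has 1 to 20 rows; each row shifts and turns the commanded pose from where the row before left it, along the tool's axes as they then stand; what a row does not reach is not made up. A row lasts 1/12 s, in which the tool goes at most 41.7 mm and 7.16 degrees, less where a joint would pass 70% of its speed; a pose out of reach is approached as far as the arm can. A call with a gripper value outside its range is refused whole. The fingers move at their own pace and stop on an object; "squeeze" is the grip in N (left out, the last holds). Time passes only in rows, so rows that do not move let the fingers close. It gives the time, the measured TCP pose, the force, the opening and the grip force at its end, in the units of the state.
- sensors.observe(): the state, without advancing time (a new reading comes with each control period).
- viewer.get_image(name): name is "scene" or "side" or "wrist"; returns a dict with "pixels" (384x512x3 uint8, red, green, blue), "depth" (384x512 float32, m along the optical axis (not along the pixel's ray), 0 where there is no reading), "fx", "fy", "cx", "cy" (pixels), "world_from_camera" (4x4, takes a point from camera to world coordinates); the wrist camera has in their place "T_tool_cam" (4x4, takes a point from camera to tool coordinates, whose origin is the TCP and whose axes are the flange's). Camera axes: x right, y up, looking along -z (the intrinsics and any distortion apply to the point x, -y, -z); pixel columns grow to the right and rows downward; lengths in m; the calibration is good to about 2 mm. The wrist camera is an equidistant fisheye: a pixel r from the principal point sees the ray r / f radians off the axis. A picture is of the moment at which its call begins: read the wrist's pose just before it.
- workorder.job_done(): hands the job in; it is judged then, once.
The state is a dict: "time_s": time; "q": joint angles; "qvel": joint speeds; "joint_efforts": joint torques, N m; "position": TCP position; "tool_rot": TCP orientation; "ft_force": force on the tool from outside, world axes, zero at the start; "ft_torque": the same for the moment, N m; "grip_width": opening from 0.0 (shut) to 1.0 (fully open); "grip_force": force on a finger pad.
Only numpy, scipy, OpenCV 4.12 (cv2) and the standard library are available. Lean on these libraries where they do the work, as an engineer would, in place of code of your own. Each camera call takes 0.05 s, during which the arm holds its last target. There are 200 camera calls.

## Working session

There is one attempt and no reset: what is moved stays moved. The work goes in short steps, Python scripts to look and compute and a tool call to move; the robot and the scene stay as the last step left them, time stands still between calls to the robot, and variables do not carry over. Pictures are saved under pics/ and viewed, at most 13 in all, crops included, and the job is handed in when it is done.

Besides the shell and the picture viewer there is one more tool, called after "Emit:" as name(argument=value, ...) on one line, values as JSON. arm_command: Moves the arm, as the interface text tells. Its arguments: {"type":"object","properties":{"steps":{"type":"array","items":{"type":"object","properties":{"ax":{"type":"number"},"ay":{"type":"number"},"az":{"type":"number"},"x":{"type":"number"},"y":{"type":"number"},"z":{"type":"number"},"grip":{"type":"number"}}}},"squeeze":{"type":"number"}},"required":["steps"]}

```bash
mkdir -p pics
cat > h.py <<'E'
import numpy as np, cv2
from bench import sensors, viewer, workorder
def grab(n):
    d=viewer.get_image(n); np.savez('/tmp/'+n+'.npz',**{k:v for k,v in d.items()}); return d
def load(n): return dict(np.load('/tmp/'+n+'.npz'))
def cloud(d):
    v,u=np.mgrid[0:384,0:512]; z=d['depth']
    P=np.stack([(u-d['cx'])/d['fx']*z,-(v-d['cy'])/d['fy']*z,-z],-1)
    T=d['world_from_camera']; return P@T[:3,:3].T+T[:3,3]
E
python3 - <<'E'
from h import *
s=sensors.observe(); print(s['time_s'],s['position'],s['tool_rot'],s['grip_width'])
a=grab('scene');b=grab('side')
print([k for k in a], a['world_from_camera'],b['world_from_camera'])
for n,d in(('scene',a),('side',b)): cv2.imwrite(f'pics/{n}0.png',cv2.resize(d['pixels'][...,::-1],(800,600),interpolation=cv2.INTER_CUBIC))
E
```

```text
0.0 [0.19101239 0.59482581 0.2140422 ] [-4.86193288e-01 -3.10343115e+00  1.74137736e-03] 0.9987250556871414
['pixels', 'depth', 'fx', 'fy', 'cx', 'cy', 'world_from_camera'] [[ 0.25370828 -0.65950795  0.70758842  1.36316072]
 [ 0.96726273  0.16851091 -0.18975478 -0.17700977]
 [ 0.00590842  0.73256627  0.68067007  0.86350731]
 [ 0.          0.          0.          1.        ]] [[ 0.74749126  0.48599884 -0.45283765  0.02200575]
 [-0.66409584  0.56242245 -0.49260298 -0.54978924]
 [ 0.01528159  0.66894403  0.74315568  0.98852472]
 [ 0.          0.          0.          1.        ]]
```

View pics/scene0.png

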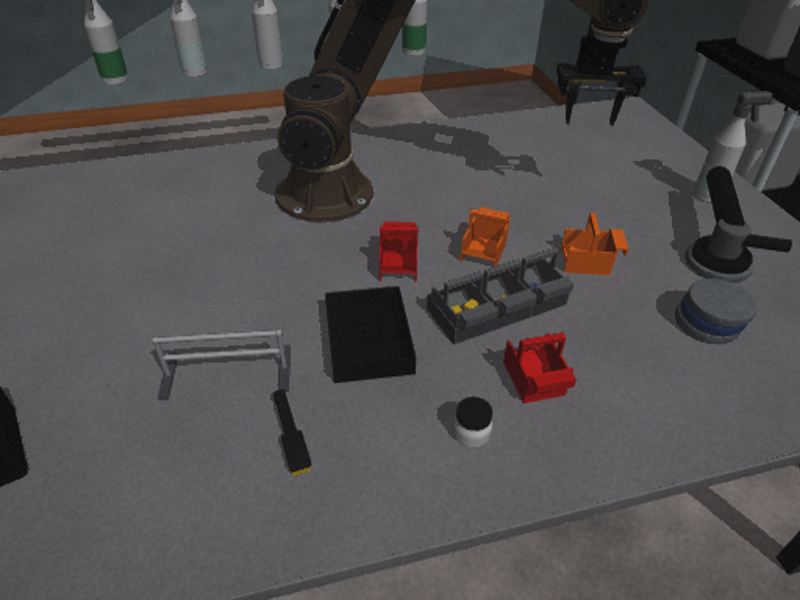

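View pics/side0.png

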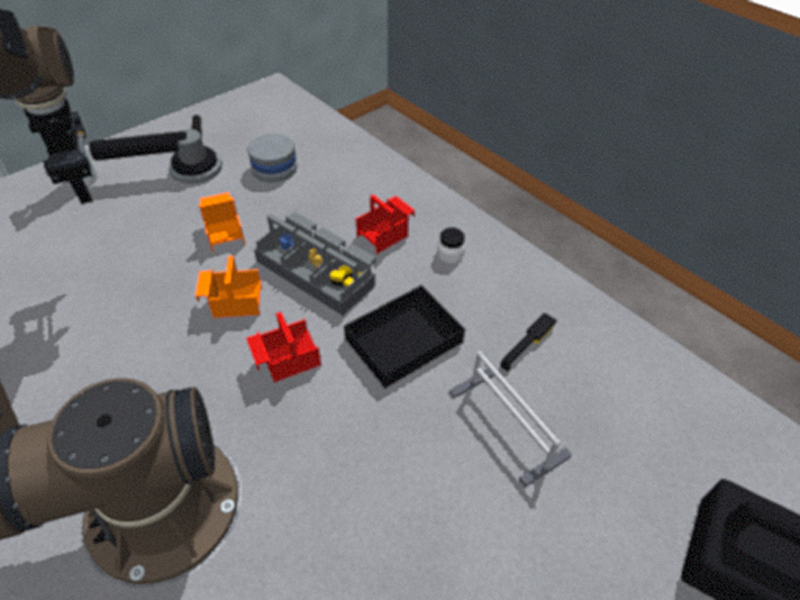

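Both views show three grey bins in the frame. In the scene view these are the near-tray bin with yellow pieces at (465,305), the middle bin with tan pieces at (505,295), and the far bin with blue pads at (537,285). The red bins at (398,250) and (540,368) and the orange bins at (487,235) and (593,245) are decoys. The tray is at (370,335), the rack's top bar runs (155,340)–(282,333), the jar is at (473,422) and the brush at (293,435). A close crop comes next.

Run:
```python
from h import *
a=load('side');p=a['pixels'][125:205,155:250,::-1]
b=load('scene');q=b['pixels'][145:225,265:375,::-1]
cv2.imwrite('pics/crop1.png',np.hstack([cv2.resize(p,(380,320),interpolation=cv2.INTER_CUBIC),cv2.resize(q,(400,320),interpolation=cv2.INTER_CUBIC)]))
for n in('scene','side'):
    d=load(n);W=cloud(d);im=d['pixels'];h=cv2.cvtColor(im,cv2.COLOR_RGB2HSV);ok=d['depth']>0
    reg=ok&(W[...,0]>.25)&(W[...,0]<1.1)&(abs(W[...,1])<.6)
    z=W[...,2];print(n,'valid',ok.mean(),'table z',np.median(z[reg]))
    m=(reg&(z>.008)&(h[...,1]<90)|(reg&(z>.008)&(h[...,2]<60))).astype(np.uint8)
    c,l,st,ce=cv2.connectedComponentsWithStats(m)
    for i in range(1,c):
        if st[i,4]<60: continue
        Q=W[l==i]; print('blob',st[i],ce[i].round(),'min',Q.min(0).round(3),'max',Q.max(0).round(3),'rect',[np.round(x,3) for x in cv2.minAreaRect(Q[:,:2].astype(np.float32))])
    y=reg&(h[...,0]>15)&(h[...,0]<35)&(h[...,1]>130)&(h[...,2]>60)&(z<.1)
    c,l,st,ce=cv2.connectedComponentsWithStats(y.astype(np.uint8))
    for i in range(1,c):
        if st[i,4]>8: print('yel',st[i],np.median(W[l==i],0).round(3),im[l==i].mean(0).round())
```

```text
scene valid 0.9959157307942709 table z 0.0010261141958973763
blob [395   0  16  19 207] [402.   8.] min [0.25  0.561 0.443] max [0.267 0.6   0.497] rect [array([0.258, 0.58 ]), array([0.04 , 0.014]), np.float64(84.683)]
blob [ 273  158   94   61 3017] [320. 188.] min [0.435 0.126 0.008] max [0.605 0.409 0.114] rect [array([0.52 , 0.268]), array([0.132, 0.27 ]), np.float64(10.357)]
blob [ 208  183   58   61 1160] [237. 213.] min [ 0.431 -0.093  0.008] max [0.646 0.076 0.05 ] rect [array([ 0.538, -0.009]), array([0.151, 0.205]), np.float64(84.137)]
blob [  97  211  102   91 1475] [158. 246.] min [ 0.485 -0.399  0.008] max [ 0.806 -0.16   0.105] rect [array([ 0.645, -0.28 ]), array([0.239, 0.32 ]), np.float64(89.594)]
blob [323 219  15  37 233] [330. 236.] min [0.659 0.219 0.008] max [0.756 0.225 0.104] rect [array([0.707, 0.222]), array([0.004, 0.097]), np.float64(88.184)]
blob [349 219  13  18 127] [354. 228.] min [0.668 0.296 0.014] max [0.743 0.301 0.092] rect [array([0.705, 0.298]), array([0.005, 0.075]), np.float64(87.508)]
blob [289 254  26  32 663] [302. 269.] min [0.765 0.077 0
[... 1174 characters left out ...]
200  37  37 362] [339. 216.] min [ 0.636 -0.204  0.008] max [ 0.803 -0.16   0.032] rect [array([ 0.72 , -0.188]), array([0.166, 0.036]), np.float64(7.238)]
blob [293 224  73  77 764] [330. 261.] min [ 0.528 -0.4    0.008] max [ 0.623 -0.163  0.104] rect [array([ 0.559, -0.281]), array([0.227, 0.094]), np.float64(80.729)]
yel [129 125  17   5  31] [0.439 0.568 0.071] [251. 140.   2.]
yel [135 148  11   7  40] [0.404 0.517 0.006] [249. 135.   1.]
yel [198 159   8  11  60] [0.524 0.289 0.032] [142. 115.  52.]
yel [211 170  15  13 140] [0.532 0.199 0.037] [170. 147.  22.]
yel [126 175   9  14  86] [0.282 0.336 0.071] [251. 141.   1.]
yel [160 184   5   6  13] [0.366 0.286 0.024] [245. 128.   0.]
```

View pics/crop1.png

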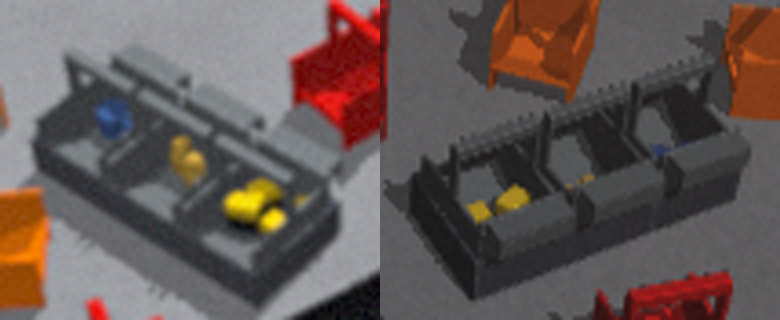

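The crop settles it: the bright yellow brass pieces are in the bin nearest the tray, at frame -y. The middle bin holds tan brush heads and the far one blue pads. Next I'll measure the carry bars, rack bar and tray precisely.

Run:
```python
from h import *
t=np.deg2rad(10.5);ex=np.array([np.cos(t),np.sin(t)]);ey=np.array([-ex[1],ex[0]])
for n in('scene','side'):
    d=load(n);W=cloud(d);im=d['pixels'].astype(int);z=W[...,2];X=W[...,:2]
    grey=(im.max(-1)-im.min(-1))<40
    m=grey&(z>.1)&(z<.116)&(W[...,0]>.4)&(W[...,0]<.63)&(W[...,1]>.1)&(W[...,1]<.42)
    Q=W[m]; v=cv2.fitLine(Q[:,:2].astype(np.float32),cv2.DIST_HUBER,0,.001,.001).ravel()
    print(n,'bars',m.sum(),'z',np.percentile(Q[:,2],[10,50,90]).round(4),'angle',np.degrees(np.arctan2(v[1],v[0])),'pt',v[2:])
    s=(Q[:,:2]-[.52,.269])@ey; u=(Q[:,:2]-[.52,.269])@ex
    for lo,hi in((-.2,-.044),(-.044,.044),(.044,.2)):
        k=(s>lo)&(s<hi); print('  s',s[k].min().round(4),s[k].max().round(4),'u',np.median(u[k]).round(4),u[k].min().round(4),u[k].max().round(4))
    # low walls: frame extents
    m=(z>.01)&(z<.042)&grey&(W[...,0]>.4)&(W[...,0]<.63)&(W[...,1]>.1)&(W[...,1]<.42)
    Q=X[m]-[.52,.269]; print('  frame u',np.percentile(Q@ex,[1,99]).round(4),'s',np.percentile(Q@ey,[1,99]).round(4))
    # rack bar
    m=(z>.085)&(z<.11)&(W[...,1]<-.16)&(W[...,1]>-.42)&(W[...,0]>.45)&(W[...,0]<.7)
    Q=W[m]; v=cv2.fitLine(Q[:,:2].astype(np.float32),cv2.DIST_HUBER,0,.001,.001).ravel()
    print('rack',m.sum(),'z',np.percentile(Q[:,2],[50,95]).round(4),'angle',np.degrees(np.arctan2(v[1],v[0])),'pt',v[2:],'min',Q.min(0).round(3),'max',Q.max(0).round(3))
    m=(z>.035)&(z<.055)&(W[...,1]<.09)&(W[...,1]>-.11)&(W[...,0]>.4)&(W[...,0]<.67)
    print('tray rim',m.sum(),cv2.minAreaRect(X[m].astype(np.float32)), z[m].max())
```

```text
scene bars 344 z [0.1023 0.1084 0.1111] angle -79.044 pt [0.5144307  0.26872683]
  s -0.1275 -0.0467 u -0.0053 -0.017 0.0005
  s -0.0399 0.0411 u -0.0057 -0.0158 -0.0002
  s 0.0479 0.1319 u -0.0066 -0.0194 -0.0022
  frame u [-0.0632  0.0493] s [-0.1341  0.1278]
rack 322 z [0.0988 0.1025] angle 80.548805 pt [ 0.55806684 -0.27952316] min [ 0.533 -0.389  0.085] max [ 0.58  -0.17   0.105]
tray rim 476 ((0.5379955172538757, -0.008501052856445312), (0.15046894550323486, 0.20499451458454132), 83.91165924072266) 0.049980919787756095
side bars 269 z [0.1025 0.1084 0.1114] angle -78.659744 pt [0.5022029  0.28902975]
  s -0.1286 -0.0462 u -0.0124 -0.0177 -0.0023
  s -0.0401 0.0421 u -0.013 -0.0177 -0.0043
  s 0.0471 0.1303 u -0.0144 -0.019 -0.0042
  frame u [-0.068   0.0416] s [-0.1336  0.1299]
rack 302 z [0.0989 0.1022] angle 80.63941 pt [ 0.5511358  -0.28275466] min [ 0.529 -0.389  0.085] max [ 0.576 -0.171  0.104]
tray rim 502 ((0.5366603136062622, -0.009093150496482849), (0.15321363508701324, 0.2031756490468979), 84.05646514892578) 0.050372392504266505
```

Emit:
arm_command(steps=[{"az":6.8},{"az":6.8},{"az":6.8},{"az":6.8},{"az":6.8},{"az":6.8},{"az":6.8},{"az":6.8},{"az":6.7},{}])

```text
invalid input at $.steps[0]: expected keys ax, ay, az, x, y, z, grip
```

Emit:
arm_command(steps=[{"x":-29.4,"y":15.6},{"x":-29.4,"y":15.6},{"x":-29.4,"y":15.6},{"x":-29.4,"y":15.6},{"x":-29.4,"y":15.6},{"x":-29.4,"y":15.6},{"x":-29.4,"y":15.6},{"x":-29.4,"y":15.6},{"x":-29.4,"y":15.6},{"x":-29.4,"y":15.6},{"x":-29.4,"y":15.6},{"x":-29.4,"y":15.6},{"x":-29.4,"y":15.6},{"x":-29.4,"y":15.6},{"x":-29.4,"y":15.6},{"x":-29.4,"y":15.6},{"grip":90},{"grip":90},{}])

```text
invalid input at $.steps[0]: expected keys ax, ay, az, x, y, z, grip
```

```bash
cat >> h.py <<'E'
from scipy.spatial.transform import Rotation as R
def tool():
    s=sensors.observe(); return s,np.array(s['position']),R.from_rotvec(s['tool_rot']).as_matrix()
def wcloud(d,p,Rm):
    v,u=np.mgrid[0:384,0:512]; z=d['depth']
    a=(u-d['cx'])/d['fx']; b=(v-d['cy'])/d['fy']; th=np.hypot(a,b); k=np.tan(th)/np.maximum(th,1e-9)
    P=np.stack([a*k*z,-b*k*z,-z],-1); T=d['T_tool_cam']; P=P@T[:3,:3].T+T[:3,3]
    return P@Rm.T+p
E
python3 - <<'E'
from h import *
s,p,Rm=tool();print(s['time_s'],np.round(s['q'],4),p,Rm.round(3).tolist(),s['grip_width'])
d=grab('wrist');W=wcloud(d,p,Rm)
cv2.imwrite('pics/w1.png',d['pixels'][...,::-1])
print(d['T_tool_cam'].round(3).tolist())
im=d['pixels'].astype(int)
m=(W[...,2]>.1045)&(W[...,2]<.115)&(d['depth']>0)&(abs(W[...,0]-.527)<.05)&(W[...,1]>.1)&(W[...,1]<.42)
u=(W[m][:,:2]-[.527,.1814])@Rm[:2,1]; v=(W[m][:,:2]-[.527,.1814])@Rm[:2,0]
print(m.sum(),np.percentile(u,[1,50,99]).round(4))
k=abs(v)<.045; print(np.percentile(u[k],[1,50,99]).round(4),np.percentile(v[k],[1,50,99]).round(4),np.median(W[m][k][:,2]), np.degrees(np.polyfit(v[k],u[k],1)))
E
```

```text
0.1 [ 1.1544e+00  4.9150e-01  1.5594e+00 -1.0000e-04  1.0917e+00 -1.0560e-01] [0.19103616 0.59485674 0.21412456] [[-0.952, 0.306, -0.0], [0.306, 0.952, -0.001], [0.0, -0.001, -1.0]] 1.0014799454284353
[[0.001, 0.96, 0.28, 0.078], [1.0, -0.001, -0.001, 0.001], [-0.001, 0.28, -0.96, -0.171], [0.0, 0.0, 0.0, 1.0]]Traceback (most recent call last):
  File "<stdin>", line 9, in <module>
    return _quantile_unchecked(
        a, q, axis, out, overwrite_input, method, keepdims, weights)
    return _ureduce(a,
                    func=_quantile_ureduce_func,
    ...<5 lines>...
                    overwrite_input=overwrite_input,
                    method=method)
    r = func(a, **kwargs)
    result = _quantile(arr,
                       quantiles=q,
    ...<2 lines>...
                       out=out,
                       weights=wgt)
    slices_having_nans = np.isnan(arr[-1, ...])
                                  ~~~^^^^^^^^^
IndexError: index -1 is out of bounds for axis 0 with size 0
```

View pics/w1.png

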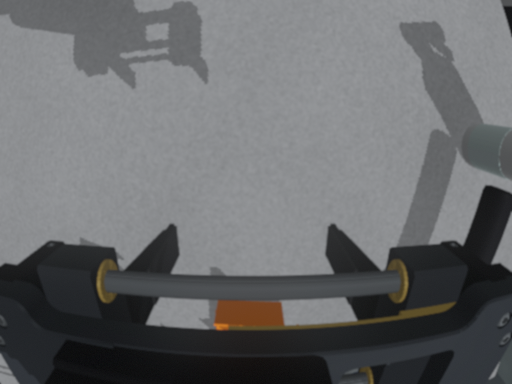

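The move was refused because every row needs all seven keys. The wrist view shows the arm unmoved over bare table, with the fingers at (170,240) and (335,240).

Emit:
arm_command(steps=[{"ax":0,"ay":0,"az":6.8,"x":0,"y":0,"z":0,"grip":0},{"ax":0,"ay":0,"az":6.8,"x":0,"y":0,"z":0,"grip":0},{"ax":0,"ay":0,"az":6.8,"x":0,"y":0,"z":0,"grip":0},{"ax":0,"ay":0,"az":6.8,"x":0,"y":0,"z":0,"grip":0},{"ax":0,"ay":0,"az":6.8,"x":0,"y":0,"z":0,"grip":0},{"ax":0,"ay":0,"az":6.8,"x":0,"y":0,"z":0,"grip":0},{"ax":0,"ay":0,"az":6.8,"x":0,"y":0,"z":0,"grip":0},{"ax":0,"ay":0,"az":6.8,"x":0,"y":0,"z":0,"grip":0},{"ax":0,"ay":0,"az":6.7,"x":0,"y":0,"z":0,"grip":0},{"ax":0,"ay":0,"az":0,"x":0,"y":0,"z":0,"grip":0}])

```text
time_s: 0.98
position: [0.1911, 0.595, 0.2144]
tool_rot: [2.003, 2.42, -0.001]
ft_force: [-0.3, -0.0, -0.3]
grip_width: 0.999
grip_force: 0.0
```

Emit:
arm_command(steps=[{"ax":0,"ay":0,"az":0,"x":-29.4,"y":15.6,"z":0,"grip":0},{"ax":0,"ay":0,"az":0,"x":-29.4,"y":15.6,"z":0,"grip":0},{"ax":0,"ay":0,"az":0,"x":-29.4,"y":15.6,"z":0,"grip":0},{"ax":0,"ay":0,"az":0,"x":-29.4,"y":15.6,"z":0,"grip":0},{"ax":0,"ay":0,"az":0,"x":-29.4,"y":15.6,"z":0,"grip":0},{"ax":0,"ay":0,"az":0,"x":-29.4,"y":15.6,"z":0,"grip":0},{"ax":0,"ay":0,"az":0,"x":-29.4,"y":15.6,"z":0,"grip":0},{"ax":0,"ay":0,"az":0,"x":-29.4,"y":15.6,"z":0,"grip":0},{"ax":0,"ay":0,"az":0,"x":-29.4,"y":15.6,"z":0,"grip":0},{"ax":0,"ay":0,"az":0,"x":-29.4,"y":15.6,"z":0,"grip":0},{"ax":0,"ay":0,"az":0,"x":-29.4,"y":15.6,"z":0,"grip":0},{"ax":0,"ay":0,"az":0,"x":-29.4,"y":15.6,"z":0,"grip":0},{"ax":0,"ay":0,"az":0,"x":-29.4,"y":15.6,"z":0,"grip":0},{"ax":0,"ay":0,"az":0,"x":-29.4,"y":15.6,"z":0,"grip":0},{"ax":0,"ay":0,"az":0,"x":-29.4,"y":15.6,"z":0,"grip":0},{"ax":0,"ay":0,"az":0,"x":-29.4,"y":15.6,"z":0,"grip":0},{"ax":0,"ay":0,"az":0,"x":0,"y":0,"z":0,"grip":60},{"ax":0,"ay":0,"az":0,"x":0,"y":0,"z":0,"grip":60},{"ax":0,"ay":0,"az":0,"x":0,"y":0,"z":0,"grip":60}])

```text
time_s: 2.57
position: [0.5262, 0.1816, 0.2144]
tool_rot: [-1.994, -2.427, 0.0]
ft_force: [-1.2, 0.6, -0.2]
grip_width: 0.843
grip_force: 0.0
```

```bash
cat > meas.py <<'E'
from h import *
s,p,Rm=tool();print(s['time_s'],np.round(s['q'],4),p,Rm.round(3).tolist(),s['grip_width'])
d=grab('wrist');W=wcloud(d,p,Rm)
cv2.imwrite('pics/w2.png',d['pixels'][...,::-1])
m=(W[...,2]>.1045)&(W[...,2]<.115)&(d['depth']>0)&(abs(W[...,0]-.527)<.05)&(W[...,1]>.1)&(W[...,1]<.42)
u=(W[m][:,:2]-p[:2])@Rm[:2,1]; v=(W[m][:,:2]-p[:2])@Rm[:2,0]
print(m.sum())
for lo,hi in((-.045,.045),(.045,.133),(.133,.25)):
    k=(v>lo)&(v<hi)
    if k.sum()>20: print(k.sum(),'u',np.percentile(u[k],[1,50,99]).round(4),'v',np.percentile(v[k],[1,50,99]).round(4),'z',np.median(W[m][k][:,2]).round(4), 'slope deg',np.degrees(np.polyfit(v[k],u[k],1)[0]))
E
python3 meas.py
```

```text
2.5667 [2.1360e-01 3.9440e-01 1.7282e+00 3.0000e-04 1.0196e+00 1.8000e-02] [0.52615989 0.18163181 0.21444076] [[-0.194, 0.981, -0.001], [0.981, 0.194, 0.0], [0.0, -0.001, -1.0]] 0.8434590567878656
2660
961 u [-0.0032  0.0026  0.0083] v [-0.0357  0.0053  0.0414] z 0.1097 slope deg 0.3909868713733509
1052 u [-0.0021  0.0034  0.0089] v [0.0512 0.0904 0.1289] z 0.1097 slope deg 0.5858730031554068
647 u [-0.0021  0.0034  0.009 ] v [0.1379 0.1623 0.1883] z 0.1096 slope deg 0.04201496422166977
```

View pics/w2.png

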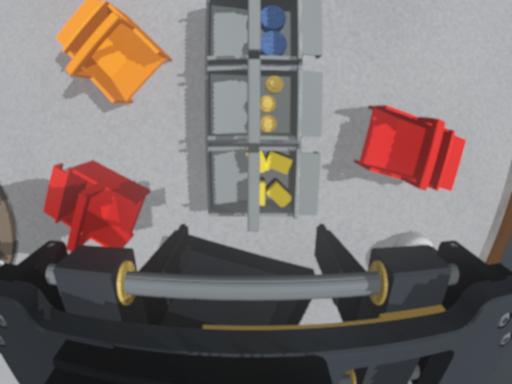

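The wrist view from above changes the choice. The near bin (275,180) holds yellow **blocks**, which are the brush heads. The middle bin (268,104) holds three **round** gold pieces standing up at (274,85), (267,103) and (268,124), which are the couplings. The blue pads are at (272,30). The target is therefore the middle bin, so I'll move +90 mm along tool x and check again from close by.

Emit:
arm_command(steps=[{"ax":0,"ay":0,"az":0,"x":30,"y":1.1,"z":0,"grip":60},{"ax":0,"ay":0,"az":0,"x":30,"y":1.1,"z":0,"grip":60},{"ax":0,"ay":0,"az":0,"x":30,"y":1.1,"z":0,"grip":60},{"ax":0,"ay":0,"az":0,"x":0,"y":0,"z":20,"grip":60},{"ax":0,"ay":0,"az":0,"x":0,"y":0,"z":20,"grip":60},{"ax":0,"ay":0,"az":0,"x":0,"y":0,"z":0,"grip":60}])

```text
time_s: 3.12
position: [0.51, 0.2715, 0.1717]
tool_rot: [-1.99, -2.428, 0.007]
ft_force: [0.3, -0.8, -0.3]
grip_width: 0.771
grip_force: 0.0
```

```bash
sed -i 's/w2.png/w3.png/' meas.py; python3 meas.py
python3 - <<'E'
import cv2
i=cv2.imread('pics/w3.png'); cv2.imwrite('pics/w3c.png',cv2.resize(i[20:320,120:400],None,fx=1.8,fy=1.8))
E
```

```text
3.1167 [3.7480e-01 4.7300e-01 1.7231e+00 1.0000e-04 9.5050e-01 1.7720e-01] [0.51000722 0.27147885 0.17172349] [[-0.196, 0.981, -0.005], [0.981, 0.196, -0.002], [-0.001, -0.005, -1.0]] 0.7714758319516795
3249
1288 u [-0.0046  0.0014  0.007 ] v [-0.0396  0.0024  0.038 ] z 0.1096 slope deg 0.2648005259962425
1460 u [-0.0034  0.0021  0.0075] v [0.0476 0.087  0.1249] z 0.1096 slope deg 0.5117355164093002
```

View pics/w3c.png

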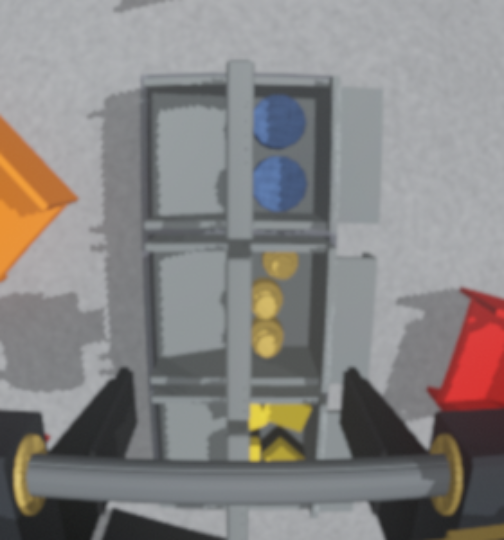

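The crop confirms it: three round stepped brass pieces at (280,262), (265,300) and (267,340) in the middle bin, under its carry bar. Now descend and grip.

Emit:
arm_command(steps=[{"ax":0,"ay":0,"az":0,"x":0,"y":1.0,"z":15,"grip":60},{"ax":0,"ay":0,"az":0,"x":0,"y":0,"z":15,"grip":60},{"ax":0,"ay":0,"az":0,"x":0,"y":0,"z":15,"grip":60},{"ax":0,"ay":0,"az":0,"x":0,"y":0,"z":15,"grip":60},{"ax":0,"ay":0,"az":0,"x":0,"y":0,"z":15,"grip":60},{"ax":0,"ay":0,"az":0,"x":0,"y":0,"z":14,"grip":60},{"ax":0,"ay":0,"az":0,"x":0,"y":0,"z":0,"grip":60},{"ax":0,"ay":0,"az":0,"x":0,"y":0,"z":0,"grip":60},{"ax":0,"ay":0,"az":0,"x":0,"y":0,"z":0,"grip":60}])

```text
time_s: 3.92
position: [0.514, 0.271, 0.0871]
tool_rot: [1.995, 2.426, 0.003]
ft_force: [-0.3, -0.4, 0.6]
grip_width: 0.768
grip_force: 0.0
```

Emit:
arm_command(squeeze=40, steps=[{"ax":0,"ay":0,"az":0,"x":0,"y":0,"z":0,"grip":150},{"ax":0,"ay":0,"az":0,"x":0,"y":0,"z":0,"grip":190},{"ax":0,"ay":0,"az":0,"x":0,"y":0,"z":0,"grip":215},{"ax":0,"ay":0,"az":0,"x":0,"y":0,"z":0,"grip":255},{"ax":0,"ay":0,"az":0,"x":0,"y":0,"z":0,"grip":255},{"ax":0,"ay":0,"az":0,"x":0,"y":0,"z":0,"grip":255},{"ax":0,"ay":0,"az":0,"x":0,"y":0,"z":0,"grip":255},{"ax":0,"ay":0,"az":0,"x":0,"y":0,"z":0,"grip":255},{"ax":0,"ay":0,"az":0,"x":0,"y":0,"z":0,"grip":255},{"ax":0,"ay":0,"az":0,"x":0,"y":0,"z":0,"grip":255},{"ax":0,"ay":0,"az":0,"x":0,"y":0,"z":0,"grip":255},{"ax":0,"ay":0,"az":0,"x":0,"y":0,"z":0,"grip":255}])

```text
time_s: 4.92
position: [0.5133, 0.2706, 0.0853]
tool_rot: [-1.996, -2.425, 0.001]
ft_force: [-0.2, -0.6, -4.4]
grip_width: 0.123
grip_force: 40.0
```

Emit:
arm_command(steps=[{"ax":0,"ay":0,"az":0,"x":0,"y":0,"z":-4,"grip":255},{"ax":0,"ay":0,"az":0,"x":0,"y":0,"z":-6,"grip":255},{"ax":0,"ay":0,"az":0,"x":0,"y":0,"z":-8,"grip":255},{"ax":0,"ay":0,"az":0,"x":0,"y":0,"z":-8,"grip":255},{"ax":0,"ay":0,"az":0,"x":0,"y":0,"z":-8,"grip":255},{"ax":0,"ay":0,"az":0,"x":0,"y":0,"z":-8,"grip":255},{"ax":0,"ay":0,"az":0,"x":0,"y":0,"z":-8,"grip":255},{"ax":0,"ay":0,"az":0,"x":0,"y":0,"z":-10,"grip":255},{"ax":0,"ay":0,"az":0,"x":0,"y":0,"z":-10,"grip":255},{"ax":0,"ay":0,"az":0,"x":0,"y":0,"z":-10,"grip":255},{"ax":0,"ay":0,"az":0,"x":0,"y":0,"z":-10,"grip":255},{"ax":0,"ay":0,"az":0,"x":0,"y":0,"z":-10,"grip":255},{"ax":0,"ay":0,"az":0,"x":0,"y":0,"z":-10,"grip":255},{"ax":0,"ay":0,"az":0,"x":0,"y":0,"z":-10,"grip":255},{"ax":0,"ay":0,"az":0,"x":0,"y":0,"z":-10,"grip":255},{"ax":0,"ay":0,"az":0,"x":0,"y":0,"z":-10,"grip":255},{"ax":0,"ay":0,"az":0,"x":0,"y":0,"z":-10,"grip":255},{"ax":0,"ay":0,"az":0,"x":0,"y":0,"z":0,"grip":255},{"ax":0,"ay":0,"az":0,"x":0,"y":0,"z":0,"grip":255}])

```text
time_s: 6.5
position: [0.5135, 0.2707, 0.2361]
tool_rot: [1.996, 2.425, 0.001]
ft_force: [-0.1, -0.4, -3.5]
grip_width: 0.121
grip_force: 40.0
```

Run:
```python
from h import *
from scipy.optimize import least_squares
s,p,Rm=tool(); print(s['time_s'],p,np.round(s['q'],4),s['ft_force'],s['grip_width'])
D=[([.4915,1.5594,1.0917],[.62476,.21412]),([.3944,1.7282,1.0196],[np.hypot(.52616,.18163),.21444]),([.4730,1.7231,.9505],[np.hypot(.51001,.27148),.17172]),(s['q'][[1,2,4]] if hasattr(s['q'],'shape') else np.array(s['q'])[[1,2,4]],[np.hypot(*p[:2]),p[2]])]
# angle-from-up planar chain: a at q2, b at q2+q3(+offset), d at q2+q3+q5
def fk(P,q): 
    r0,h,a,b,d,off,_=P; t2=q[0];t3=q[0]+q[1]+off;t5=q[0]+q[1]+q[2]
    return np.array([r0+a*np.sin(t2)+b*np.sin(t3)+d*np.sin(t5),h+a*np.cos(t2)+b*np.cos(t3)+d*np.cos(t5)])
f=lambda P:np.concatenate([fk(P,np.array(q))-x for q,x in D]+[.003*(P-np.array([0,.3,.45,.45,.3,0,0]))])
o=least_squares(f,[0,.3,.45,.45,.3,0,0]); print(o.x.round(3),[ (fk(o.x,np.array(q))-x).round(4) for q,x in D])
d=grab('side'); cv2.imwrite('pics/s2.png',d['pixels'][60:300,60:380,::-1].repeat(2,0).repeat(2,1))
```

```text
6.5 [0.51354421 0.27067147 0.23607794] [3.7130e-01 4.0600e-01 1.6443e+00 1.0000e-04 1.0904e+00 1.7760e-01] [-0.09690903 -0.39524003 -3.5160843 ] 0.12072902698994617
[0.005 0.263 0.585 0.411 0.341 0.097 0.   ] [array([0., 0.]), array([ 0., -0.]), array([-0.,  0.]), array([-0., -0.])]
```

View pics/s2.png

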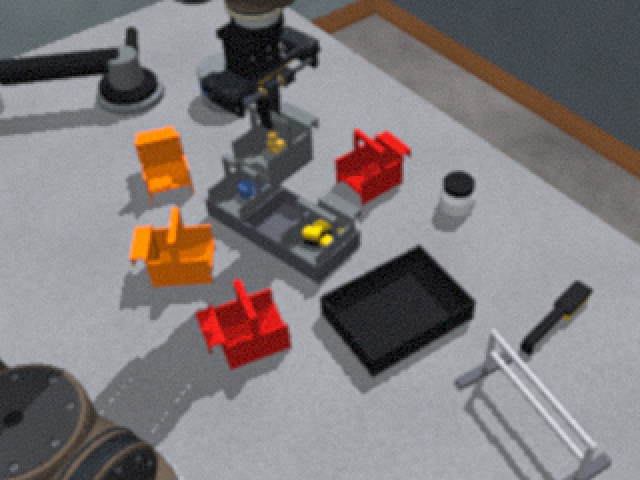

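The side view shows the bin held level at (275,140) with the couplings inside and its pocket empty; the other bins haven't moved. The 3.5 N load matches the bin plus three couplings. Next: move level to above the tray and turn the bin so the wrist stays within reach when tipping.

Emit:
arm_command(steps=[{"ax":0,"ay":0,"az":0,"x":-10,"y":-1.6,"z":0,"grip":255},{"ax":0,"ay":0,"az":0,"x":-18,"y":-2.8,"z":0,"grip":255},{"ax":0,"ay":0,"az":0,"x":-24,"y":-3.8,"z":0,"grip":255},{"ax":0,"ay":0,"az":0,"x":-24,"y":-3.8,"z":0,"grip":255},{"ax":0,"ay":0,"az":0,"x":-24,"y":-3.8,"z":0,"grip":255},{"ax":0,"ay":0,"az":0,"x":-24,"y":-3.8,"z":0,"grip":255},{"ax":0,"ay":0,"az":0,"x":-24,"y":-3.8,"z":0,"grip":255},{"ax":0,"ay":0,"az":0,"x":-24,"y":-3.8,"z":0,"grip":255},{"ax":0,"ay":0,"az":0,"x":-24,"y":-3.8,"z":0,"grip":255},{"ax":0,"ay":0,"az":0,"x":-24,"y":-3.8,"z":0,"grip":255},{"ax":0,"ay":0,"az":0,"x":-24,"y":-3.8,"z":0,"grip":255},{"ax":0,"ay":0,"az":0,"x":-24,"y":-3.8,"z":0,"grip":255},{"ax":0,"ay":0,"az":0,"x":-16,"y":-2.2,"z":0,"grip":255},{"ax":0,"ay":0,"az":0,"x":-8,"y":-1,"z":0,"grip":255},{"ax":0,"ay":0,"az":0,"x":0,"y":0,"z":0,"grip":255}])

```text
time_s: 7.8
position: [0.5247, -0.0263, 0.2352]
tool_rot: [-1.998, -2.423, 0.001]
ft_force: [-0.1, 0.5, -3.3]
grip_width: 0.122
grip_force: 40.0
```

Emit:
arm_command(steps=[{"ax":0,"ay":0,"az":-2,"x":0,"y":0,"z":0,"grip":255},{"ax":0,"ay":0,"az":-4,"x":0,"y":0,"z":0,"grip":255},{"ax":0,"ay":0,"az":-5,"x":0,"y":0,"z":0,"grip":255},{"ax":0,"ay":0,"az":-5,"x":0,"y":0,"z":0,"grip":255},{"ax":0,"ay":0,"az":-5,"x":0,"y":0,"z":0,"grip":255},{"ax":0,"ay":0,"az":-5,"x":0,"y":0,"z":0,"grip":255},{"ax":0,"ay":0,"az":-5,"x":0,"y":0,"z":0,"grip":255},{"ax":0,"ay":0,"az":-5,"x":0,"y":0,"z":0,"grip":255},{"ax":0,"ay":0,"az":-4,"x":0,"y":0,"z":0,"grip":255},{"ax":0,"ay":0,"az":-3,"x":0,"y":0,"z":0,"grip":255},{"ax":0,"ay":0,"az":-1,"x":0,"y":0,"z":0,"grip":255},{"ax":-3,"ay":0,"az":0,"x":0,"y":0,"z":0,"grip":255},{"ax":-4,"ay":0,"az":0,"x":0,"y":0,"z":0,"grip":255},{"ax":-4,"ay":0,"az":0,"x":0,"y":0,"z":0,"grip":255},{"ax":-4,"ay":0,"az":0,"x":0,"y":0,"z":0,"grip":255},{"ax":-3,"ay":0,"az":0,"x":0,"y":0,"z":0,"grip":255},{"ax":0,"ay":0,"az":0,"x":0,"y":0,"z":0,"grip":255},{"ax":0,"ay":0,"az":0,"x":0,"y":0,"z":0,"grip":255}])

```text
time_s: 9.3
position: [0.5246, -0.0248, 0.2355]
tool_rot: [0.906, 2.875, 0.453]
ft_force: [0.8, -0.4, -3.8]
grip_width: 0.124
grip_force: 40.0
```

```bash
cat > kin.py <<'E'
from h import *
from scipy.optimize import least_squares
# fit: r0,h,a,b,d,off, sign of q4 tried
D=[([1.1544,.4915,1.5594,-.0001,1.0917,-.1056],[.19104,.59486,.21412]),([.2136,.3944,1.7282,.0003,1.0196,.018],[.52616,.18163,.21444]),([.3748,.4730,1.7231,.0001,.9505,.1772],[.51001,.27148,.17172]),([.3713,.4060,1.6443,.0001,1.0904,.1776],[.51354,.27067,.23608])]
def fk(P,q,sg):
    r0,h,a,b,d,off=P
    Ry=lambda t:R.from_euler('y',t); B=R.from_euler('z',q[0])
    F=Ry(q[1]+q[2]); A=B*F*R.from_euler('z',sg*q[3])*Ry(q[4])
    p=B.apply(np.array([r0,0,h])+a*Ry(q[1]).apply([0,0,1])+b*Ry(q[1]+q[2]+off).apply([0,0,1]))+A.apply([0,0,d])
    T=A*R.from_euler('z',sg*q[5])*R.from_euler('z',90,degrees=True)
    return p,T
E
python3 - <<'E'
from kin import *
s,p,Rm=tool();q=np.array(s['q']);print(s['time_s'],p.round(4),q.round(4),Rm.round(3).tolist(),s['grip_width'],np.round(s['ft_force'],1))
D.append((q,p))
for sg in(1,-1):
    f=lambda P:np.concatenate([fk(P,qq,sg)[0]-x for qq,x in D]+[.001*(P-np.array([0,.3,.55,.45,.3,0]))])
    o=least_squares(f,[0,.3,.55,.45,.3,0]);print(sg,o.x.round(3),np.abs(f(o.x)[:15]).max().round(4))
    T=fk(o.x,q,sg)[1].as_matrix();print(T.round(3).tolist())
E
```

```text
9.3 [ 0.5246 -0.0248  0.2355] [-0.3295  0.2848  1.8798  0.3793  0.9242 -1.5118] [[-0.819, 0.546, 0.176], [0.573, 0.78, 0.252], [0.001, 0.307, -0.952]] 0.12380578000666595 [ 0.8 -0.4 -3.8]
1 [-0.064  0.374  0.649  0.457  0.484  0.099] 0.0653
[[-0.819, 0.546, 0.176], [0.573, 0.78, 0.252], [0.001, 0.307, -0.952]]
-1 [ 0.22  -0.412  0.373  0.264 -0.456  0.136] 0.0612
[[0.999, -0.046, -0.016], [-0.048, -0.95, -0.307], [-0.001, 0.307, -0.952]]
```

```bash
cat >> kin.py <<'E'
def fk(P,q):
    r0,h,a,b,d,e,g,l=P  # e: elbow offset perp to forearm, g: offset along wrist x after q5
    Ry=lambda t:R.from_euler('y',t); B=R.from_euler('z',q[0])
    F=B*Ry(q[1]+q[2]); A=F*R.from_euler('z',q[3])*Ry(q[4])
    p=B.apply(np.array([r0,0,h])+a*Ry(q[1]).apply([0,0,1]))+F.apply([e,0,b])+(F*R.from_euler('z',q[3])).apply([0,l,0])+A.apply([g,0,d])
    return p,A*R.from_euler('z',q[5])*R.from_euler('z',90,degrees=True)
D.append(([-.3295,.2848,1.8798,.3793,.9242,-1.5118],[.5246,-.0248,.2355]))
P0=np.array([0,.3,.55,.45,.35,-.05,.05,0])
def fit():
    f=lambda P:np.concatenate([fk(P,qq)[0]-x for qq,x in D]+[.002*(P-P0)])
    return least_squares(f,P0)
E
python3 - <<'E'
from kin import *
o=fit();P=o.x;print(P.round(3),[np.abs(fk(P,q)[0]-x).max().round(4) for q,x in D])
lo=np.array([-3.1,-.84,.05,-1.13,.06,-2.69])+.03;hi=np.array([3.1,2.19,2.79,4.28,2.93,2.69])-.03
def ik(p,T,q0):
    f=lambda q:(lambda r:np.concatenate([r[0]-p,.3*(T.inv()*r[1]).as_rotvec()]))(fk(P,q))
    r=least_squares(f,np.clip(q0,lo,hi),bounds=(lo,hi));return r.x,np.abs(r.fun).max()
s,p,Rm=tool();T0=R.from_matrix(Rm)*R.from_euler('x',18,degrees=True)
for dyaw in(0,20,40,-20):
  q=np.array(s['q']);print('yaw',55+dyaw)
  Tl=R.from_euler('z',dyaw,degrees=True)*T0
  for t in range(18,76,8):
    T=Tl*R.from_euler('x',-t,degrees=True);zz=T.apply([0,0,1])
    hz=.255-(.255-.15)*(t-18)/57
    q,e=ik(np.array([.525,-.025,hz])+.019*zz,T,q);print(t,q.round(2),e.round(4))
E
```

```text
[ 0.353 -0.055  0.587  0.426  0.012  0.044  0.365  0.066] [np.float64(0.0005), np.float64(0.0005), np.float64(0.0002), np.float64(0.0002), np.float64(0.0001)]
yaw 55
18 [-0.32  0.29  1.87  0.38  0.93 -1.49] 0.0
26 [-0.48  0.3   2.17  0.7   0.74 -1.99] 0.0
34 [-0.54  0.31  2.31  0.85  0.67 -2.22] 0.0315
42 [-0.53  0.31  2.3   0.88  0.69 -2.22] 0.0651
50 [-0.52  0.31  2.29  0.91  0.71 -2.23] 0.098
58 [-0.51  0.31  2.28  0.94  0.74 -2.25] 0.1298
66 [-0.5   0.32  2.27  0.98  0.76 -2.27] 0.1603
74 [-0.49  0.33  2.29  1.04  0.79 -2.33] 0.1885
yaw 75
18 [-0.32  0.33  1.93  0.39  0.94 -1.87] 0.0
26 [-0.46  0.38  2.2   0.66  0.77 -2.3 ] 0.0
34 [-0.56  0.41  2.46  0.86  0.65 -2.66] 0.0245
42 [-0.54  0.44  2.45  0.87  0.69 -2.66] 0.0552
50 [-0.52  0.46  2.44  0.88  0.72 -2.66] 0.0854
58 [-0.5   0.49  2.42  0.89  0.76 -2.66] 0.1148
66 [-0.48  0.51  2.41  0.91  0.81 -2.66] 0.1433
74 [-0.46  0.54  2.39  0.92  0.85 -2.66] 0.1704
yaw 95
18 [-0.3   0.37  1.96  0.35  0.97 -2.18] 0.0
26 [-0.39  0.43  2.16  0.54  0.85 -2.48] 0.0
34 [-0.44  0.49  2.3   0.65  0.78 -2.66] 0.0176
42 [-0.43  0.53  2.32  0.66  0.8  -2.66] 0.046
50 [-0.43  0.57  2.33  0.67  0.82 -2.66] 0.0744
58 [-0.42  0.6   2.33  0.68  0.84 -2.66] 0.1026
66 [-0.41  0.64  2.34  0.69  0.87 -2.66] 0.1303
74 [-0.4   0.68  2.34  0.7   0.89 -2.66] 0.1574
yaw 35
18 [-0.29  0.25  1.78  0.3   0.94 -1.06] 0.0
26 [-0.41  0.23  1.95  0.55  0.79 -1.39] 0.0
34 [-0.52  0.21  2.15  0.78  0.67 -1.72] 0.0223
42 [-0.49  0.19  2.08  0.77  0.68 -1.65] 0.0521
50 [-0.46  0.16  2.01  0.76  0.69 -1.55] 0.0802
58 [-0.43  0.12  1.93  0.72  0.68 -1.41] 0.1049
66 [-0.36  0.06  1.82  0.63  0.66 -1.18] 0.1209
74 [ 0.59 -0.43  2.21 -1.1   0.09  1.09] 0.0314
```

Emit:
arm_command(steps=[{"ax":4,"ay":0,"az":0,"x":0,"y":0,"z":0,"grip":255},{"ax":5,"ay":0,"az":0,"x":0,"y":0,"z":0,"grip":255},{"ax":5,"ay":0,"az":0,"x":0,"y":0,"z":0,"grip":255},{"ax":4,"ay":0,"az":0,"x":0,"y":0,"z":0,"grip":255},{"ax":0,"ay":4,"az":0,"x":0,"y":0,"z":0,"grip":255},{"ax":0,"ay":4,"az":0,"x":0,"y":0,"z":0,"grip":255},{"ax":0,"ay":4,"az":0,"x":0,"y":0,"z":0,"grip":255},{"ax":0,"ay":0,"az":0,"x":0,"y":0,"z":0,"grip":255}])

```text
time_s: 9.97
position: [0.5261, -0.0247, 0.235]
tool_rot: [-0.882, -2.802, -0.091]
ft_force: [-0.8, 0.1, -4.9]
grip_width: 0.122
grip_force: 40.0
```

Run:
```python
from h import *
s,p,Rm=tool();print([round(float(x),4) for x in s['q']],[round(float(x),5) for x in p])
```

```text
[-0.2137, 0.4069, 1.6636, 0.0829, 1.2686, -1.2071] [0.52611, -0.02475, 0.23503]
```

Emit:
arm_command(steps=[{"ax":0,"ay":-5,"az":0,"x":0,"y":0,"z":0,"grip":255},{"ax":0,"ay":-5,"az":0,"x":0,"y":0,"z":0,"grip":255},{"ax":0,"ay":-5,"az":0,"x":0,"y":0,"z":0,"grip":255},{"ax":0,"ay":-5,"az":0,"x":0,"y":0,"z":0,"grip":255},{"ax":0,"ay":-4,"az":0,"x":0,"y":0,"z":0,"grip":255},{"ax":0,"ay":0,"az":0,"x":0,"y":0,"z":0,"grip":255}])

```text
time_s: 10.47
position: [0.5235, -0.0232, 0.236]
tool_rot: [0.878, 2.801, -0.094]
ft_force: [0.2, 0.4, -4.0]
grip_width: 0.124
grip_force: 40.0
```

Run:
```python
from h import *
s,p,Rm=tool();print([round(float(x),4) for x in s['q']],[round(float(x),5) for x in p],s['time_s'])
from kin import *
D.append((np.array(s['q']),p))
o=fit();P=o.x;print(P.round(3),[np.abs(fk(P,q)[0]-x).max().round(4) for q,x in D])
print([ (fk(P,q)[0]-x).round(4) for q,x in D[-1:]], (R.from_matrix(Rm).inv()*fk(P,s['q'])[1]).as_rotvec())
```

```text
[-0.1183, 0.2618, 1.8907, -0.1391, 0.8044, -0.9943] [0.52348, -0.02318, 0.23603] 10.4667
[-0.102  0.245  0.603  0.472  0.31   0.04  -0.04   0.065] [np.float64(0.0012), np.float64(0.0038), np.float64(0.0084), np.float64(0.001), np.float64(0.017), np.float64(0.0043)]
[array([-0.0043, -0.001 , -0.0043])] [ 3.05311332e-16 -2.53269627e-16  3.04443970e-16]
```

```bash
cat >> kin.py <<'E'
D+=[([-0.2137,0.4069,1.6636,0.0829,1.2686,-1.2071],[0.52611,-0.02475,0.23503]),([-0.1183,0.2618,1.8907,-0.1391,0.8044,-0.9943],[0.52348,-0.02318,0.23603])]
def fk(P,q):
    r0,h,a,b,d,e,g,l,m=P
    Ry=lambda t:R.from_euler('y',t); B=R.from_euler('z',q[0])
    F=B*Ry(q[1]+q[2]); A=F*R.from_euler('z',q[3])*Ry(q[4])
    p=B.apply(np.array([r0,m,h])+a*Ry(q[1]).apply([0,0,1]))+F.apply([e,0,b])+(F*R.from_euler('z',q[3])).apply([0,l,0])+A.apply([g,0,d])
    return p,A*R.from_euler('z',q[5])*R.from_euler('z',90,degrees=True)
P0=np.array([0,.26,.585,.41,.33,-.0,.0,0.03,.03])
lo=np.array([-3.1,-.84,.05,-1.13,.06,-2.69])+.03;hi=np.array([3.1,2.19,2.79,4.28,2.93,2.69])-.03
def ik(P,p,T,q0):
    f=lambda q:(lambda r:np.concatenate([r[0]-p,.3*(T.inv()*r[1]).as_rotvec()]))(fk(P,q))
    best=None
    for k in range(12):
        x0=np.clip(q0 if k==0 else q0+np.random.default_rng(k).normal(0,.6,6),lo,hi)
        r=least_squares(f,x0,bounds=(lo,hi))
        if best is None or np.abs(r.fun).max()<best[1]-1e-4: best=(r.x,np.abs(r.fun).max())
        if best[1]<1e-4: break
    return best
E
python3 - <<'E'
from kin import *
o=fit();P=o.x;print(P.round(3),[np.abs(fk(P,q)[0]-x).max().round(4) for q,x in D]);np.save('/tmp/P.npy',P)
for yaw in(10,30,55,80,100,120):
  q=np.array([-.2,.3,1.8,.1,1.,-1.]);L=[]
  for t in(30,50,70,75):
    T=R.from_euler('z',yaw,degrees=True)*R.from_matrix(np.array([[0,1,0],[1,0,0],[0,0,-1.]]))*R.from_euler('x',-t,degrees=True);zz=T.apply([0,0,1]);hv=R.from_euler('z',yaw,degrees=True).apply([1,0,0])
    lip=np.array([.537,-.009,0])+.025*hv
    pt=lip-.05*hv; pt[2]=.15
    q,e=ik(P,pt+.019*zz,T,q);L.append((t,q.round(2).tolist(),e.round(3)))
  print(yaw,*L,sep='\n ')
E
```

```text
[0.    0.197 0.587 0.411 0.272 0.043 0.    0.    0.066] [np.float64(0.0), np.float64(0.0), np.float64(0.0), np.float64(0.0), np.float64(0.0), np.float64(0.0), np.float64(0.0)]
10
 (30, [-0.26, 0.37, 2.24, 1.33, 0.22, -1.7], np.float64(0.0))
 (50, [-0.37, 0.4, 2.37, 2.2, 0.55, -2.66], np.float64(0.017))
 (70, [-0.49, 0.44, 2.4, 2.15, 0.85, -2.66], np.float64(0.057))
 (75, [-0.51, 0.45, 2.4, 2.15, 0.92, -2.66], np.float64(0.066))
30
 (30, [-0.37, 0.39, 2.18, 1.1, 0.45, -1.87], np.float64(0.0))
 (50, [-0.51, 0.47, 2.32, 1.77, 0.73, -2.66], np.float64(0.004))
 (70, [-0.61, 0.53, 2.3, 1.73, 1.02, -2.66], np.float64(0.038))
 (75, [-0.63, 0.55, 2.29, 1.73, 1.1, -2.66], np.float64(0.046))
55
 (30, [-0.43, 0.45, 2.06, 0.84, 0.72, -2.06], np.float64(0.0))
 (50, [-0.58, 0.54, 2.14, 1.24, 0.94, -2.56], np.float64(0.0))
 (70, [-0.65, 0.65, 2.11, 1.33, 1.23, -2.66], np.float64(0.019))
 (75, [-0.66, 0.68, 2.1, 1.34, 1.31, -2.66], np.float64(0.027))
80
 (30, [-0.42, 0.52, 1.9, 0.63, 0.97, -2.25], np.float64(0.0))
 (50, [-0.54, 0.62, 1.91, 0.88, 1.19, -2.53], np.float64(0.0))
 (70, [-0.61, 0.76, 1.88, 1.01, 1.46, -2.66], np.float64(0.007))
 (75, [-0.62, 0.79, 1.87, 1.03, 1.53, -2.66], np.float64(0.013))
100
 (30, [-0.39, 0.58, 1.78, 0.49, 1.14, -2.42], np.float64(0.0))
 (50, [-0.48, 0.69, 1.73, 0.67, 1.4, -2.58], np.float64(0.0))
 (70, [-0.53, 0.82, 1.68, 0.8, 1.66, -2.66], np.float64(0.004))
 (75, [-0.54, 0.86, 1.67, 0.82, 1.72, -2.66], np.float64(0.007))
120
 (30, [-0.33, 0.63, 1.66, 0.35, 1.28, -2.6], np.float64(0.0))
 (50, [-0.39, 0.75, 1.56, 0.48, 1.58, -2.66], np.float64(0.005))
 (70, [-0.43, 0.89, 1.48, 0.6, 1.86, -2.66], np.float64(0.014))
 (75, [-0.43, 0.92, 1.47, 0.63, 1.93, -2.66], np.float64(0.015))
```

```bash
cat > scan.py <<'E'
from kin import *
P=np.load('/tmp/P.npy')
B0=R.from_matrix(np.array([[0,1,0],[1,0,0],[0,0,-1.]]))
def pose(yaw,t,lip,lz):
    Z=R.from_euler('z',yaw,degrees=True); T=Z*B0*R.from_euler('x',-t,degrees=True)
    bx=T.apply([0,1,0]);bz=-T.apply([0,0,1])
    H=np.array([lip[0],lip[1],lz])+.05*bx+.072*bz
    return H-.019*bz,T
if __name__=='__main__':
    out=[]
    for yaw in(-140,-120,-100,-80,-60,-40,60,75,90,105):
      hv=np.array([np.cos(np.radians(yaw)),np.sin(np.radians(yaw))])
      for lz in(.08,.12):
       for dx in(-.03,0,.04):
        lip=np.array([.537+dx,-.009])+.02*hv
        q=np.array([-.2 if yaw>0 else .2,.4,1.8,.5*np.sign(yaw),1.,-2. if yaw>0 else 2.]);m=9;e=0
        for t in(40,70):
            q,e=ik(P,*pose(yaw,t,lip,lz),q)
        out.append((e.round(4),yaw,lz,dx,np.min([q-lo,hi-q]).round(2),q.round(2).tolist()))
    for o in sorted(out,key=lambda o:(o[0]>.001,-o[4]))[:14]:print(*o)
E
python3 scan.py
```

```text
0.0 -120 0.12 0.04 0.16 [0.22, 0.88, 1.38, -0.81, 1.85, 2.5]
0.0 -100 0.12 0 0.12 [0.31, 0.76, 1.69, -0.98, 1.59, 2.54]
0.0 -120 0.08 0.04 0.11 [0.22, 0.93, 1.39, -0.8, 1.81, 2.55]
0.0 -120 0.12 0 0.1 [0.23, 0.83, 1.49, -0.78, 1.81, 2.56]
0.0 -100 0.08 0.04 0.1 [0.29, 0.85, 1.6, -1.0, 1.58, 2.54]
0.0 -100 0.12 0.04 0.1 [0.29, 0.8, 1.59, -1.0, 1.61, 2.48]
0.0 90 0.12 0.04 0.1 [-0.55, 0.76, 1.68, 0.93, 1.62, -2.56]
0.0 105 0.12 0.04 0.09 [-0.49, 0.83, 1.51, 0.78, 1.79, -2.57]
0.0 -100 0.12 -0.03 0.08 [0.32, 0.73, 1.76, -0.97, 1.57, 2.58]
0.0 75 0.12 0.04 0.07 [-0.6, 0.7, 1.85, 1.1, 1.46, -2.59]
0.0 -140 0.12 0.04 0.06 [0.12, 0.95, 1.2, -0.62, 2.06, 2.6]
0.0 -120 0.12 -0.03 0.06 [0.24, 0.8, 1.57, -0.77, 1.77, 2.6]
0.0 -100 0.08 0 0.06 [0.31, 0.82, 1.7, -0.98, 1.55, 2.6]
0.0 -120 0.08 0 0.05 [0.23, 0.89, 1.5, -0.77, 1.76, 2.61]
```

Run:
```python
from scan import *
s,p,Rm=tool();q=np.array(s['q'])
for yaw in(90,95):
 for lz in(.17,.185):
  q=np.array(s['q']);print(yaw,lz)
  for t in range(0,73,8):
    T=R.from_euler('z',yaw,degrees=True)*B0*R.from_euler('x',-t,degrees=True)
    qn,e=ik(P,np.array([.577,-.018,.2-(.2-lz)*t/72]),T,q);print(t,qn.round(2),e.round(4),np.abs(qn-q).max().round(2));q=qn
```

```text
90 0.17
0 [-0.15  0.44  1.7  -0.    1.01 -1.72] 0.0 0.72
8 [-0.21  0.45  1.7   0.16  1.03 -1.87] 0.0 0.16
16 [-0.27  0.47  1.7   0.31  1.07 -2.  ] 0.0 0.15
24 [-0.33  0.49  1.7   0.44  1.13 -2.13] 0.0 0.13
32 [-0.38  0.53  1.7   0.56  1.2  -2.24] 0.0 0.12
40 [-0.43  0.57  1.7   0.66  1.28 -2.33] 0.0 0.1
48 [-0.47  0.62  1.7   0.74  1.36 -2.41] 0.0 0.09
56 [-0.5   0.68  1.7   0.82  1.45 -2.48] 0.0 0.09
64 [-0.53  0.74  1.69  0.89  1.54 -2.54] 0.0 0.09
72 [-0.55  0.8   1.69  0.95  1.63 -2.59] 0.0 0.09
90 0.185
0 [-0.15  0.44  1.7  -0.    1.01 -1.72] 0.0 0.72
8 [-0.21  0.45  1.7   0.16  1.03 -1.86] 0.0 0.16
16 [-0.27  0.46  1.69  0.31  1.08 -2.  ] 0.0 0.15
24 [-0.33  0.49  1.69  0.44  1.14 -2.12] 0.0 0.13
32 [-0.38  0.52  1.69  0.55  1.21 -2.23] 0.0 0.12
40 [-0.43  0.56  1.69  0.65  1.29 -2.32] 0.0 0.1
48 [-0.47  0.61  1.69  0.74  1.38 -2.4 ] 0.0 0.09
56 [-0.5   0.66  1.69  0.82  1.46 -2.46] 0.0 0.09
64 [-0.53  0.72  1.69  0.89  1.55 -2.52] 0.0 0.09
72 [-0.55  0.78  1.68  0.95  1.64 -2.57] 0.0 0.09
95 0.17
0 [-0.15  0.44  1.7   0.    1.01 -1.8 ] 0.0 0.81
8 [-0.21  0.45  1.69  0.15  1.05
[... 223 characters left out ...]
.46  0.64  1.65  0.7   1.41 -2.44] 0.0 0.09
56 [-0.49  0.7   1.65  0.77  1.5  -2.5 ] 0.0 0.09
64 [-0.51  0.76  1.64  0.84  1.59 -2.55] 0.0 0.09
72 [-0.53  0.82  1.63  0.89  1.68 -2.59] 0.0 0.09
95 0.185
0 [-0.15  0.44  1.7   0.    1.01 -1.8 ] 0.0 0.81
8 [-0.21  0.45  1.69  0.15  1.05 -1.95] 0.0 0.15
16 [-0.27  0.47  1.68  0.29  1.11 -2.07] 0.0 0.14
24 [-0.33  0.5   1.67  0.42  1.18 -2.18] 0.0 0.12
32 [-0.38  0.54  1.66  0.52  1.26 -2.28] 0.0 0.11
40 [-0.42  0.58  1.65  0.61  1.34 -2.36] 0.0 0.09
48 [-0.46  0.63  1.65  0.7   1.43 -2.42] 0.0 0.09
56 [-0.49  0.68  1.64  0.77  1.52 -2.48] 0.0 0.09
64 [-0.51  0.74  1.63  0.84  1.61 -2.53] 0.0 0.09
72 [-0.53  0.8   1.63  0.9   1.7  -2.57] 0.0 0.09
```

Emit:
arm_command(steps=[{"ax":0,"ay":4,"az":0,"x":0,"y":0,"z":0,"grip":255},{"ax":0,"ay":4,"az":0,"x":0,"y":0,"z":0,"grip":255},{"ax":0,"ay":4,"az":0,"x":0,"y":0,"z":0,"grip":255},{"ax":0,"ay":0,"az":-4,"x":0,"y":0,"z":0,"grip":255},{"ax":0,"ay":0,"az":-5,"x":0,"y":0,"z":0,"grip":255},{"ax":0,"ay":0,"az":-6,"x":0,"y":0,"z":0,"grip":255},{"ax":0,"ay":0,"az":-6,"x":0,"y":0,"z":0,"grip":255},{"ax":0,"ay":0,"az":-6,"x":0,"y":0,"z":0,"grip":255},{"ax":0,"ay":0,"az":-5,"x":0,"y":0,"z":0,"grip":255},{"ax":0,"ay":0,"az":-3,"x":0,"y":0,"z":0,"grip":255},{"ax":0,"ay":0,"az":0,"x":-17,"y":2,"z":12,"grip":255},{"ax":0,"ay":0,"az":0,"x":-17,"y":2,"z":12,"grip":255},{"ax":0,"ay":0,"az":0,"x":-18,"y":2,"z":12,"grip":255},{"ax":0,"ay":0,"az":0,"x":0,"y":0,"z":0,"grip":255},{"ax":0,"ay":0,"az":0,"x":0,"y":0,"z":0,"grip":255}])

```text
time_s: 11.72
position: [0.5772, -0.0183, 0.1988]
tool_rot: [0.003, -3.14, -0.001]
ft_force: [-0.8, 0.2, -4.8]
grip_width: 0.122
grip_force: 40.0
```

Run:
```python
from scan import *
s,p,Rm=tool();print(p.round(4),np.round(s['q'],3),Rm.round(3).tolist())
```

```text
[ 0.5772 -0.0183  0.1988] [-0.146  0.441  1.696  0.     1.007 -1.719] [[-1.0, -0.002, -0.002], [-0.002, 1.0, 0.0], [0.002, 0.0, -1.0]]
```

Emit:
arm_command(steps=[{"ax":-3,"ay":0,"az":0,"x":0,"y":0,"z":4,"grip":255},{"ax":-5,"ay":0,"az":0,"x":0,"y":0,"z":4,"grip":255},{"ax":-5,"ay":0,"az":0,"x":0,"y":0,"z":4,"grip":255},{"ax":-5,"ay":0,"az":0,"x":0,"y":0,"z":4,"grip":255},{"ax":-5,"ay":0,"az":0,"x":0,"y":0,"z":4,"grip":255},{"ax":-4,"ay":0,"az":0,"x":0,"y":0,"z":4,"grip":255},{"ax":-3,"ay":0,"az":0,"x":0,"y":0,"z":0,"grip":255},{"ax":-3,"ay":0,"az":0,"x":0,"y":0,"z":0,"grip":255},{"ax":-3,"ay":0,"az":0,"x":0,"y":0,"z":0,"grip":255},{"ax":-3,"ay":0,"az":0,"x":0,"y":0,"z":0,"grip":255},{"ax":-3,"ay":0,"az":0,"x":0,"y":0,"z":0,"grip":255},{"ax":-3,"ay":0,"az":0,"x":0,"y":0,"z":0,"grip":255},{"ax":-3,"ay":0,"az":0,"x":0,"y":0,"z":0,"grip":255},{"ax":-3,"ay":0,"az":0,"x":0,"y":0,"z":0,"grip":255},{"ax":-3,"ay":0,"az":0,"x":0,"y":0,"z":0,"grip":255},{"ax":-3,"ay":0,"az":0,"x":0,"y":0,"z":0,"grip":255},{"ax":-3,"ay":0,"az":0,"x":0,"y":0,"z":0,"grip":255},{"ax":-3,"ay":0,"az":0,"x":0,"y":0,"z":0,"grip":255},{"ax":-3,"ay":0,"az":0,"x":0,"y":0,"z":0,"grip":255},{"ax":-3,"ay":0,"az":0,"x":0,"y":0,"z":0,"grip":255}])

```text
time_s: 13.38
position: [0.577, -0.0145, 0.1773]
tool_rot: [-0.004, 2.587, 1.781]
ft_force: [0.4, 0.8, -1.5]
grip_width: 0.121
grip_force: 40.0
```

Emit:
arm_command(steps=[{"ax":-2,"ay":0,"az":0,"x":0,"y":0,"z":0,"grip":255},{"ax":0,"ay":0,"az":0,"x":0,"y":0,"z":0,"grip":255},{"ax":0,"ay":0,"az":0,"x":0,"y":0,"z":0,"grip":255},{"ax":0,"ay":0,"az":0,"x":0,"y":0,"z":0,"grip":255},{"ax":0,"ay":0,"az":0,"x":0,"y":0,"z":0,"grip":255},{"ax":0,"ay":0,"az":0,"x":0,"y":0,"z":0,"grip":255},{"ax":0,"ay":0,"az":0,"x":0,"y":0,"z":0,"grip":255},{"ax":0,"ay":0,"az":0,"x":0,"y":0,"z":0,"grip":255}])

```text
time_s: 14.05
position: [0.5769, -0.0141, 0.1765]
tool_rot: [0.003, -2.557, -1.823]
ft_force: [0.3, -0.6, -1.8]
grip_width: 0.122
grip_force: 40.0
```

Run:
```python
from h import *
s,p,Rm=tool();print(p.round(4),np.round(s['q'],3),Rm.round(3).tolist(),s['ft_force'],s['grip_width'])
a=grab('scene');b=grab('side')
A=cv2.resize(a['pixels'][120:290,180:400,::-1],(396,306));B=cv2.resize(b['pixels'][120:290,130:350,::-1],(396,306))
cv2.imwrite('pics/tip.png',np.hstack([A,B]))
```

```text
[ 0.5769 -0.0141  0.1765] [-0.542  0.78   1.691  0.944  1.62  -2.581] [[-1.0, -0.001, -0.002], [-0.002, 0.326, 0.945], [-0.0, 0.945, -0.326]] [ 0.33650156 -0.58523121 -1.80412532] 0.1220028194550791
```

View pics/tip.png

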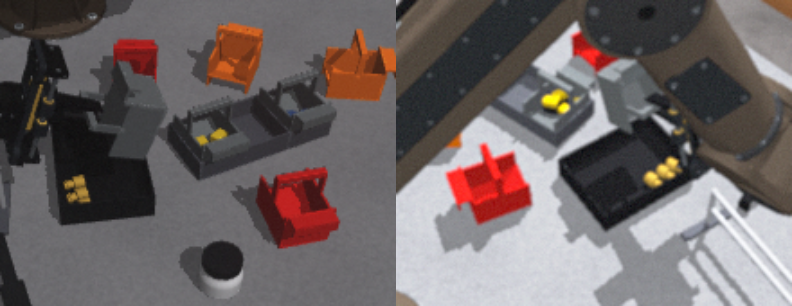

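Three couplings lie in the tray, at (652,178), (660,172) and (673,163) in the right half of the picture, and the bin looks empty. The load has dropped to about 2 N. Next: level, raise, turn to the rack's yaw and move towards the rack.

Emit:
arm_command(steps=[{"ax":3,"ay":0,"az":0,"x":0,"y":0,"z":0,"grip":255},{"ax":5,"ay":0,"az":0,"x":0,"y":0,"z":0,"grip":255},{"ax":5,"ay":0,"az":0,"x":0,"y":0,"z":0,"grip":255},{"ax":5,"ay":0,"az":0,"x":0,"y":0,"z":0,"grip":255},{"ax":5,"ay":0,"az":0,"x":0,"y":0,"z":0,"grip":255},{"ax":5,"ay":0,"az":0,"x":0,"y":0,"z":0,"grip":255},{"ax":5,"ay":0,"az":0,"x":0,"y":0,"z":0,"grip":255},{"ax":5,"ay":0,"az":0,"x":0,"y":0,"z":0,"grip":255},{"ax":5,"ay":0,"az":0,"x":0,"y":0,"z":0,"grip":255},{"ax":5,"ay":0,"az":0,"x":0,"y":0,"z":0,"grip":255},{"ax":5,"ay":0,"az":0,"x":0,"y":0,"z":0,"grip":255},{"ax":5,"ay":0,"az":0,"x":0,"y":0,"z":0,"grip":255},{"ax":5,"ay":0,"az":0,"x":0,"y":0,"z":-5,"grip":255},{"ax":5,"ay":0,"az":0,"x":0,"y":0,"z":-5,"grip":255},{"ax":3,"ay":0,"az":0,"x":0,"y":0,"z":-10,"grip":255},{"ax":0,"ay":0,"az":0,"x":0,"y":0,"z":-12,"grip":255},{"ax":0,"ay":0,"az":0,"x":0,"y":0,"z":-8,"grip":255},{"ax":0,"ay":0,"az":0,"x":0,"y":0,"z":0,"grip":255}])

```text
time_s: 15.65
position: [0.5772, -0.0163, 0.2176]
tool_rot: [-0.003, 3.14, 0.001]
ft_force: [-0.9, 0.0, -2.6]
grip_width: 0.123
grip_force: 40.0
```

Emit:
arm_command(steps=[{"ax":0,"ay":0,"az":3,"x":0,"y":0,"z":0,"grip":255},{"ax":0,"ay":0,"az":6,"x":0,"y":0,"z":0,"grip":255},{"ax":0,"ay":0,"az":6,"x":0,"y":0,"z":0,"grip":255},{"ax":0,"ay":0,"az":6,"x":0,"y":0,"z":0,"grip":255},{"ax":0,"ay":0,"az":6,"x":0,"y":0,"z":0,"grip":255},{"ax":0,"ay":0,"az":6,"x":0,"y":0,"z":0,"grip":255},{"ax":0,"ay":0,"az":6,"x":0,"y":0,"z":0,"grip":255},{"ax":0,"ay":0,"az":6,"x":0,"y":0,"z":0,"grip":255},{"ax":0,"ay":0,"az":6,"x":0,"y":0,"z":0,"grip":255},{"ax":0,"ay":0,"az":6,"x":0,"y":0,"z":0,"grip":255},{"ax":0,"ay":0,"az":6,"x":0,"y":0,"z":0,"grip":255},{"ax":0,"ay":0,"az":6,"x":0,"y":0,"z":0,"grip":255},{"ax":0,"ay":0,"az":6,"x":0,"y":0,"z":0,"grip":255},{"ax":0,"ay":0,"az":6,"x":0,"y":0,"z":0,"grip":255},{"ax":0,"ay":0,"az":6,"x":0,"y":0,"z":0,"grip":255},{"ax":0,"ay":0,"az":6,"x":0,"y":0,"z":0,"grip":255},{"ax":0,"ay":0,"az":6,"x":0,"y":0,"z":0,"grip":255},{"ax":0,"ay":0,"az":0.4,"x":0,"y":0,"z":0,"grip":255},{"ax":0,"ay":0,"az":0,"x":0,"y":0,"z":0,"grip":255}])

```text
time_s: 17.23
position: [0.5766, -0.0168, 0.2155]
tool_rot: [-2.392, -2.035, 0.001]
ft_force: [1.1, -0.0, -2.3]
grip_width: 0.124
grip_force: 40.0
```

Emit:
arm_command(steps=[{"ax":0,"ay":0,"az":0,"x":-13.4,"y":-1.8,"z":0,"grip":255},{"ax":0,"ay":0,"az":0,"x":-26.7,"y":-3.5,"z":0,"grip":255},{"ax":0,"ay":0,"az":0,"x":-26.7,"y":-3.5,"z":0,"grip":255},{"ax":0,"ay":0,"az":0,"x":-26.7,"y":-3.5,"z":0,"grip":255},{"ax":0,"ay":0,"az":0,"x":-26.7,"y":-3.5,"z":0,"grip":255},{"ax":0,"ay":0,"az":0,"x":-26.7,"y":-3.5,"z":0,"grip":255},{"ax":0,"ay":0,"az":0,"x":-26.7,"y":-3.5,"z":0,"grip":255},{"ax":0,"ay":0,"az":0,"x":-26.7,"y":-3.5,"z":0,"grip":255},{"ax":0,"ay":0,"az":0,"x":-26.7,"y":-3.5,"z":0,"grip":255},{"ax":0,"ay":0,"az":0,"x":-26.7,"y":-3.5,"z":0,"grip":255},{"ax":0,"ay":0,"az":0,"x":-13.4,"y":-1.8,"z":0,"grip":255},{"ax":0,"ay":0,"az":0,"x":0,"y":0,"z":0,"grip":255},{"ax":0,"ay":0,"az":0,"x":0,"y":0,"z":0,"grip":255}])

```text
time_s: 18.32
position: [0.4985, -0.2748, 0.2158]
tool_rot: [-2.394, -2.033, -0.0]
ft_force: [-0.1, 0.8, -1.9]
grip_width: 0.125
grip_force: 40.0
```

```bash
cat > rack.py <<'E'
from h import *
import sys
s,p,Rm=tool();print(s['time_s'],p.round(4),Rm.round(3).tolist(),s['ft_force'])
d=grab('wrist');W=wcloud(d,p,Rm)
cv2.imwrite(f'pics/{sys.argv[1]}.png',d['pixels'][...,::-1])
u=(W[...,:2]-p[:2])@Rm[:2,1]; v=(W[...,:2]-p[:2])@Rm[:2,0]
m=(d['depth']>0)&(W[...,2]>.085)&(W[...,2]<.108)&(u>.02)&(u<.11)&(v>.045)&(v<.13)
print(m.sum(),'z98',np.percentile(W[m][:,2],98).round(4))
for lo,hi in((.045,.06),(.06,.075),(.075,.09),(.09,.098),(.098,.115)):
    k=m&(v>lo)&(v<hi)
    if k.sum()>15: print(lo,k.sum(),'u',np.percentile(u[k],[1,50,99]).round(4),'z',np.percentile(W[k][:,2],[50,99]).round(4))
k=m&(v<.095); print('vmax',np.percentile(v[m],99.5).round(4)); 
if k.sum()>30: c=np.polyfit(v[k],u[k],1); print('slope deg',np.degrees(c[0]),'u at v=0',c[1])
# hook of the bin
h=(d['depth']>0)&(W[...,2]>p[2]-.03)&(W[...,2]<p[2]-.002)&(u>.03)&(u<.1)&(abs(v)<.05)
if h.sum()>20: print('hook',h.sum(),'u',np.percentile(u[h],[1,50,99]).round(4),'v',np.percentile(v[h],[1,99]).round(4),'z',np.percentile(W[h][:,2]-p[2],[5,50,95]).round(4))
E
python3 rack.py r1
```

```text
18.3167 [ 0.4985 -0.2748  0.2158] [[0.162, 0.987, -0.0], [0.987, -0.162, 0.001], [0.001, -0.0, -1.0]] [-0.12592447  0.76783552 -1.89289929]
763 z98 0.1023
0.045 160 u [0.0525 0.0567 0.0624] z [0.1    0.1016]
0.06 150 u [0.053  0.0566 0.0621] z [0.0998 0.102 ]
0.075 160 u [0.0526 0.057  0.0628] z [0.1    0.1021]
0.09 80 u [0.0527 0.0569 0.0625] z [0.0998 0.1019]
0.098 195 u [0.0516 0.0567 0.0631] z [0.1002 0.1029]
vmax 0.1163
slope deg -0.011481577538165984 u at v=0 0.05694795545542999
hook 3361 u [0.0327 0.0561 0.0727] v [-0.0182  0.0404] z [-0.0254 -0.0116 -0.0104]
```

View pics/r1.png

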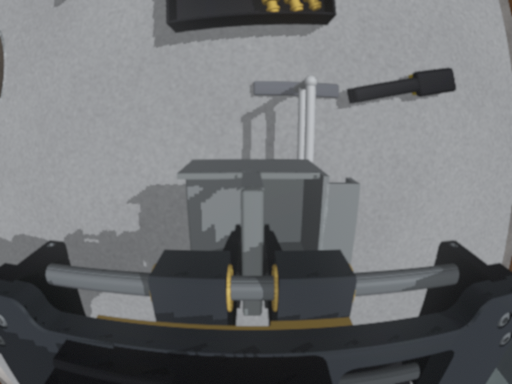

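The wrist view shows the rack's top bar at (310,120), parallel to the bin, with its left post head at (312,82). The hook plate is at (342,215), and the couplings at (290,5) are in the tray. The bar sits 57 mm from the TCP and the slot centre at about 59.5 mm, so I'll shift −2 mm and lower.

Emit:
arm_command(steps=[{"ax":0,"ay":0,"az":0,"x":2,"y":-2,"z":0,"grip":255},{"ax":0,"ay":0,"az":0,"x":0,"y":0,"z":12,"grip":255},{"ax":0,"ay":0,"az":0,"x":0,"y":0,"z":14,"grip":255},{"ax":0,"ay":0,"az":0,"x":0,"y":0,"z":14,"grip":255},{"ax":0,"ay":0,"az":0,"x":0,"y":0,"z":12,"grip":255},{"ax":0,"ay":0,"az":0,"x":0,"y":0,"z":8,"grip":255},{"ax":0,"ay":0,"az":0,"x":0,"y":0,"z":0,"grip":255},{"ax":0,"ay":0,"az":0,"x":0,"y":0,"z":0,"grip":255}])

```text
time_s: 19.03
position: [0.4976, -0.2715, 0.1562]
tool_rot: [-2.393, -2.035, -0.0]
ft_force: [1.1, -0.6, -2.5]
grip_width: 0.124
grip_force: 40.0
```

```bash
python3 rack.py r2
```

```text
19.0333 [ 0.4976 -0.2715  0.1562] [[0.161, 0.987, -0.0], [0.987, -0.161, 0.0], [0.0, -0.0, -1.0]] [ 1.13259183 -0.63229283 -2.52626001]
1122 z98 0.1022
0.045 234 u [0.0541 0.0581 0.0637] z [0.1001 0.1022]
0.06 242 u [0.0539 0.0579 0.0637] z [0.1    0.1021]
0.075 244 u [0.0542 0.0582 0.0638] z [0.1   0.102]
0.09 129 u [0.0541 0.058  0.0634] z [0.0999 0.1019]
0.098 273 u [0.0529 0.0579 0.0646] z [0.1003 0.103 ]
vmax 0.1131
slope deg 0.08642990675709361 u at v=0 0.0582204572660448
hook 3361 u [0.0328 0.0561 0.0727] v [-0.0181  0.0404] z [-0.0254 -0.0116 -0.0104]
```

Emit:
arm_command(steps=[{"ax":0,"ay":0,"az":0,"x":0,"y":0,"z":7,"grip":255},{"ax":0,"ay":0,"az":0,"x":0,"y":0,"z":7,"grip":255},{"ax":0,"ay":0,"az":0,"x":0,"y":0,"z":7,"grip":255},{"ax":0,"ay":0,"az":0,"x":0,"y":0,"z":7,"grip":255},{"ax":0,"ay":0,"az":0,"x":0,"y":0,"z":6,"grip":255},{"ax":0,"ay":0,"az":0,"x":0,"y":0,"z":3,"grip":255},{"ax":0,"ay":0,"az":0,"x":0,"y":0,"z":0,"grip":255},{"ax":0,"ay":0,"az":0,"x":0,"y":0,"z":0,"grip":255}])

```text
time_s: 19.75
position: [0.4974, -0.2721, 0.1189]
tool_rot: [-2.394, -2.034, -0.0]
ft_force: [1.2, -0.1, -1.8]
grip_width: 0.124
grip_force: 40.0
```

Emit:
arm_command(steps=[{"ax":0,"ay":0,"az":0,"x":0,"y":0,"z":1.5,"grip":255},{"ax":0,"ay":0,"az":0,"x":0,"y":0,"z":1,"grip":255},{"ax":0,"ay":0,"az":0,"x":0,"y":0,"z":0,"grip":255},{"ax":0,"ay":0,"az":0,"x":0,"y":0,"z":0,"grip":255}])

```text
time_s: 20.08
position: [0.4974, -0.2721, 0.1167]
tool_rot: [2.394, 2.034, 0.0]
ft_force: [-0.3, 0.6, -2.6]
grip_width: 0.12
grip_force: 40.0
```

Emit:
arm_command(steps=[{"ax":0,"ay":0,"az":0,"x":0,"y":1,"z":0.5,"grip":255},{"ax":0,"ay":0,"az":0,"x":0,"y":1,"z":0.5,"grip":255},{"ax":0,"ay":0,"az":0,"x":0,"y":0,"z":0.5,"grip":255},{"ax":0,"ay":0,"az":0,"x":0,"y":0,"z":0,"grip":255},{"ax":0,"ay":0,"az":0,"x":0,"y":0,"z":0,"grip":255}])

```text
time_s: 20.5
position: [0.4996, -0.2725, 0.1154]
tool_rot: [2.394, 2.033, 0.001]
ft_force: [-1.5, 0.2, 3.4]
grip_width: 0.121
grip_force: 40.0
```

```bash
python3 rack.py r3
python3 - <<'E'
from h import *
a=grab('scene');b=grab('side')
A=cv2.resize(a['pixels'][180:280,80:220,::-1],(392,280),interpolation=cv2.INTER_CUBIC);B=cv2.resize(b['pixels'][200:320,270:400,::-1],(303,280),interpolation=cv2.INTER_CUBIC)
cv2.imwrite('pics/hang1.png',np.hstack([A,B]))
E
```

```text
20.5 [ 0.4996 -0.2725  0.1154] [[0.162, 0.987, 0.001], [0.987, -0.162, -0.0], [-0.0, 0.001, -1.0]] [-1.5303139   0.2331997   3.43676968]
1636 z98 0.102
0.045 333 u [0.0517 0.0555 0.0613] z [0.1    0.1018]
0.06 348 u [0.0518 0.0557 0.0613] z [0.0999 0.102 ]
0.075 349 u [0.0518 0.0558 0.0615] z [0.0998 0.1019]
0.09 185 u [0.052  0.0556 0.0612] z [0.0999 0.102 ]
0.098 420 u [0.0508 0.0554 0.0622] z [0.1    0.1028]
vmax 0.1139
slope deg 0.20256660768973056 u at v=0 0.05565212522921071
hook 3689 u [0.0331 0.0563 0.0729] v [-0.0183  0.0482] z [-0.0251 -0.0111 -0.0098]
```

View pics/hang1.png

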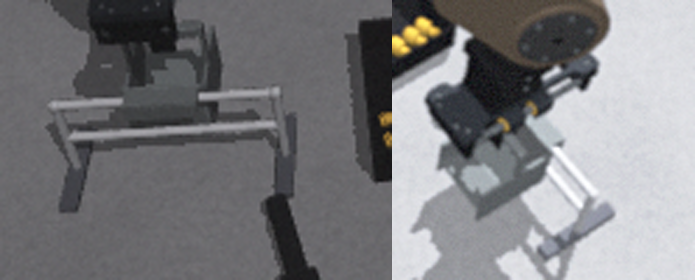

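The hook plate (160,100) sits over the top bar and the force has reversed to +3.4 N, so the bin is resting on the bar. Release gently, then withdraw straight up.

Emit:
arm_command(squeeze=5, steps=[{"ax":0,"ay":0,"az":0,"x":0,"y":0,"z":0,"grip":255},{"ax":0,"ay":0,"az":0,"x":0,"y":0,"z":0,"grip":220},{"ax":0,"ay":0,"az":0,"x":0,"y":0,"z":0,"grip":210},{"ax":0,"ay":0,"az":0,"x":0,"y":0,"z":0,"grip":195},{"ax":0,"ay":0,"az":0,"x":0,"y":0,"z":0,"grip":180},{"ax":0,"ay":0,"az":0,"x":0,"y":0,"z":0,"grip":160},{"ax":0,"ay":0,"az":0,"x":0,"y":0,"z":0,"grip":150},{"ax":0,"ay":0,"az":0,"x":0,"y":0,"z":0,"grip":140},{"ax":0,"ay":0,"az":0,"x":0,"y":0,"z":0,"grip":140},{"ax":0,"ay":0,"az":0,"x":0,"y":0,"z":0,"grip":140}])

```text
time_s: 21.48
position: [0.4995, -0.2724, 0.1151]
tool_rot: [2.394, 2.034, 0.0]
ft_force: [-1.3, -0.4, 0.1]
grip_width: 0.449
grip_force: 0.0
```

Emit:
arm_command(steps=[{"ax":0,"ay":0,"az":0,"x":0,"y":0,"z":-5,"grip":140},{"ax":0,"ay":0,"az":0,"x":0,"y":0,"z":-8,"grip":140},{"ax":0,"ay":0,"az":0,"x":0,"y":0,"z":-10,"grip":140},{"ax":0,"ay":0,"az":0,"x":0,"y":0,"z":-15,"grip":140},{"ax":0,"ay":0,"az":0,"x":0,"y":0,"z":-20,"grip":140},{"ax":0,"ay":0,"az":0,"x":0,"y":0,"z":-20,"grip":140},{"ax":0,"ay":0,"az":0,"x":0,"y":0,"z":-20,"grip":140},{"ax":0,"ay":0,"az":0,"x":0,"y":0,"z":-20,"grip":140},{"ax":0,"ay":0,"az":0,"x":0,"y":0,"z":-20,"grip":140},{"ax":0,"ay":0,"az":0,"x":0,"y":0,"z":-15,"grip":140},{"ax":0,"ay":0,"az":0,"x":0,"y":0,"z":0,"grip":140},{"ax":0,"ay":0,"az":0,"x":0,"y":0,"z":0,"grip":140},{"ax":0,"ay":0,"az":0,"x":0,"y":0,"z":0,"grip":140}])

```text
time_s: 22.57
position: [0.499, -0.2722, 0.2677]
tool_rot: [-2.394, -2.033, 0.0]
ft_force: [-0.3, 0.1, 0.5]
grip_width: 0.452
grip_force: 0.0
```

Run:
```python
from h import *
s,p,Rm=tool();print(s['time_s'],p,s['ft_force'],s['grip_width'])
a=grab('scene');b=grab('side');c=grab('wrist');W=wcloud(c,p,Rm)
u=(W[...,:2]-p[:2])@Rm[:2,1]; v=(W[...,:2]-p[:2])@Rm[:2,0];z=W[...,2]
m=(z>.12)&(z<.15)&(abs(u)<.02)&(abs(v)<.06)&(c['depth']>0); print('bar z',np.percentile(z[m],[5,50,95]).round(4),'u',np.percentile(u[m],[2,98]).round(4))
m=(z>.095)&(z<.112)&(u>.045)&(u<.085)&(abs(v)<.034)&(c['depth']>0); print('hook z',np.percentile(z[m],[5,50,95]).round(4),'u',np.percentile(u[m],[2,98]).round(4))
A=cv2.resize(a['pixels'][140:300,80:360,::-1],(490,280),interpolation=cv2.INTER_CUBIC);B=cv2.resize(b['pixels'][120:320,180:390,::-1],(294,280),interpolation=cv2.INTER_CUBIC)
cv2.imwrite('pics/end.png',np.hstack([A,B]))
```

```text
22.5667 [ 0.4990315  -0.27220541  0.26767761] [-0.34591209  0.08186226  0.50241739] 0.45186880969180165
bar z [0.1233 0.129  0.1306] u [-0.018  -0.0052]
hook z [0.1029 0.105  0.1069] u [0.0454 0.0648]
```

View pics/end.png

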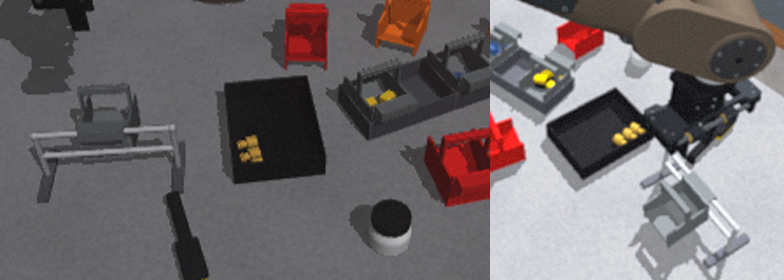

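The final view shows the empty bin hooked over the rack's top bar (scene (107,125), side (690,215)) and all three couplings in the tray at (248,150). The other two bins, jar and brush haven't moved, and the gripper is clear. Since release the bar has moved against the hook's outer lip, so the bin leans about 10° onto the back-rest. That matches 8 mm of slot play over the 45 mm bar spacing, so it is the natural hanging position. Handing in.

```bash
python3 -c "
from bench import workorder
print(workorder.job_done())"
```

```text
the job is handed in; nothing more can be done
None
```

The job is handed in: all three couplings are in the rinse tray, and the empty bin hangs by its hook on the drip rack, leaning about 10° onto the back-rest because of the slack in its hook slot; the other two bins, jar and brush were left alone.

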